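Break the damp crock's lid free and hold it ajar

ROBOT

A 6-joint arm with a two-finger parallel gripper is mounted at the origin on the work surface. World frame = base frame: x ahead of the robot, y to its left, z up, the work surface at z = 0. Lengths are in m, angles in rad, forces in N, time in s.
With the tool pointing down it reaches from about 0.375 to 0.975 m from the base axis. Payload 3.8 kg.
Tool frame: the origin (TCP) lies at the very end of the fingers, on their centre line; the grasp point (between the pads) lies 19 mm behind it (env.hold_point_z is the z of the grasp point in the tool frame, in m); z points along the fingers, y is the direction in which the jaws open and shut (so a half turn about z gives the same grasp; the last joint's range is limited). The gripper opens to 88 mm and grips with 3 to 60 N. Pads are 18 mm wide; open, the fingers measure 123 mm over their backs; the gripper's body (75 mm by 187 mm) begins 45 mm behind the grasp point.
Start: joints at [1.221, 0.264, 1.604, -0, 1.274, -0.037], TCP at [0.208, 0.642, 0.239] pointing down, gripper open.
Joint ranges: [-2.63, 2.63], [-0.94, 2.18], [0.31, 2.57], [-1.31, 4.45], [0, 2.66], [-2.55, 2.55]. Speed limits (rad/s): [2.57, 2.57, 3.14, 3.14, 3.14, 3.14].

INTERFACE

Orientations are given as a rotation vector (axis times angle).
In Python, from cell import env gives the robot as it stands. The module is installed in compiled form; this text tells all that it offers.
- The arm moves only by the shell command python3 -m inch 'ROWS' [FORCE]. ROWS is JSON, a list of rows, each a list of 5 numbers: the finger opening in m, from 0 to 0.0881, then the shift along the world's x, y, z in m, then the turn about the world's z in degrees. In form: [[jaw, dx, dy, dz, twist], ...]. A call has 1 to 8 rows; each row is the pose to reach, as a shift and turn from the pose commanded when the call began; what a row does not reach only later rows make up. A row lasts 1/10 s, in which the tool goes at most 50 mm and 8.59 degrees, less where a joint would pass 70% of its speed; a pose out of reach is approached as far as the arm can. A call with a gripper value outside its range is refused whole. The fingers move at their own pace and stop on an object; FORCE is the grip in N (left out, the last holds). Time passes only in rows, so rows that repeat a pose let the fingers close. It gives the time, the measured TCP pose, the force and the opening at its end, in the units of the state.
- env.get_obs(): the state, without advancing time (a new reading comes with each control period).
- env.snapshot(name): name is "scene" or "top" or "wrist"; returns the picture (420x560x3 uint8, red, green, blue); there is no depth.
- env.calibration(name): a dict with "vfov" (degrees; the focal length in pixels is half the picture's height over the tangent of half this angle, whatever the lens; pixels are square), "cx", "cy" (the principal point, pixels), "extrinsics" (4x4, takes a point from world to camera coordinates). Camera axes: x right, y down, z forward; pixel columns grow to the right and rows downward; lengths in m; the calibration is good to about 2 mm. A picture is of the moment at which its call begins: read the wrist's pose just before it. calibration takes no time and is no camera call; for the wrist camera it gives the pose at the moment of the call.
- env.close_job(): hands the job in, once; it reports no verdict.
The state is a dict: "time_s": time; "joint_positions": joint angles; "qd": joint speeds; "effort": joint torques, N m; "tool_pos": TCP position; "eef_rot": TCP orientation; "contact_force": force on the tool from outside, world axes, zero at the start; "moment": the same for the moment, N m; "opening": finger opening in m.
Only numpy, scipy, OpenCV 4.12 (cv2) and the standard library are available. Lean on these libraries where they do the work, as an engineer would, in place of code of your own. Each camera call takes 0.05 s, during which the arm holds its last target. There are 200 camera calls.

TASK

Take the orange vent knob on the glass lid of the damp crock and pull it straight up: first the sprung knob comes out to its stop, then keep pulling until the lid breaks free of its sticky rubber seal, without snatching it away. Hold the lid level over the crock about 35 mm above the rim, so that I can mist the bowl through the gap, and finish while still holding it there. Leave the bowl, cup, spray bottle and wooden rib where they stand.

Things in the scene. Friction and masses are not known exactly. Their poses are not given: they have to be found in the camera images.
- crock: Damp crock: heavy round stoneware pot, sand-coloured with a blue-grey band, outside diameter 204 mm (209 mm at a collar below the rim), 130 mm high, standing fast on the table; in its mouth a black rubber seal of six sprung lips. Origin: centre of its underside, on the table; z up.
- crock_rim (a point): Centre of the crock's mouth, level with its rim, 130 mm above the table.
- lid_underside (a point): Centre of the lid's underside, level with the rim when shut. The lid: a clear glass disc, 200 mm in diameter, 8 mm thick, loose, 0.6 kg, with a glass plug 156 mm wide and 12 mm deep below it that sits in the seal. z up.
- vent (a joint): How far the vent knob is pulled up out of the lid (m): 0 in, 0.012 at its stop. Its spring pulls it back in with 1.5 N at first, 3.5 N at the stop; the hanging lid then keeps it at the stop. Beyond the stop the pull acts on the lid: it takes 13 to 22 N, the lid's weight included, until 7 to 9 mm of lift, where the seal suddenly lets go; then the lid only weighs 5 to 7 N.
- vent_knob (a point): Centre of the orange knob in the middle of the lid: an upright cylinder 31 mm in diameter, 27 mm high; shut and in, its centre is 27 mm above the lid's underside (157 mm above the table) and its lower end 5.5 mm above the lid's top face, over a steel collar. Moves with joint vent and with the lid.
- bowl_mid (a point): Middle (28 mm up) of the dark unfired bowl inside the crock, 124 mm in diameter, 56 mm high, standing on a plaster slab; seen through the glass lid. Not to be disturbed.
- cup_mid (a point): Middle (40 mm up) of a black unfired cup, 76 mm in diameter, 80 mm high, standing on the table. Not to be disturbed.
- sprayer_mid (a point): Middle (95 mm up) of a white spray bottle with an orange head, 72 mm in diameter, 191 mm high, standing on the table beside the crock. Not to be disturbed.
- rib_mid (a point): Middle (4 mm up) of a flat wooden rib, 160 x 50 x 8 mm, lying on the table. Not to be disturbed.
Not all that is in view belongs to the job. There is more than one size of the part that bears lid_underside; the job needs the smallest.

How it is judged:
By the outcome, as a careful person would: the job done as asked, in the order asked, and still so for the second after the job is handed in, while the arm keeps its last pose, push and grip.
It also fails if it takes over 35 s, if anything falls off the work surface, if the arm or the gripper's body presses on something with over 40 N, if the wrist force passes 120 N, or if a joint passes its speed limit or range.

## Working session

There is one attempt and no reset: what is moved stays moved. The work goes in short steps, Python scripts to look and compute and a shell command to move; the robot and the scene stay as the last step left them, time stands still between calls to the robot, and variables do not carry over. Pictures are saved under pics/ and viewed, about 8 in all and at most 12, crops included, and the job is handed in when it is done.

```bash
mkdir -p pics
cat > h.py <<'E'
import numpy as np, cv2
from cell import env
def ray(c,u,v):
    f=210/np.tan(np.radians(c['vfov'])/2); E=np.array(c['extrinsics']); R=E[:3,:3]
    return -R.T@E[:3,3], R.T@np.array([(u-c['cx'])/f,(v-c['cy'])/f,1])
def onz(c,u,v,z):
    o,d=ray(c,u,v); return o+d*(z-o[2])/d[2]
def proj(c,p):
    f=210/np.tan(np.radians(c['vfov'])/2); E=np.array(c['extrinsics']); q=E[:3,:3]@np.array(p)+E[:3,3]
    return q[0]/q[2]*f+c['cx'], q[1]/q[2]*f+c['cy']
def snap(n,fn):
    im=env.snapshot(n); cv2.imwrite('pics/'+fn+'.png',im[:,:,::-1]); return im
E
python3 - <<'E'
from h import *
for n in('scene','top'): snap(n,n+'0'); c=env.calibration(n); print(n,c)
o=env.get_obs();print(o['time_s'],o['tool_pos'],o['eef_rot'],o['contact_force'],env.hold_point_z)
E
```

```text
scene {'vfov': 42.70783149347071, 'cx': 272.11911144139265, 'cy': 204.6811334474883, 'extrinsics': array([[-0.82404149,  0.5665024 ,  0.00553715,  0.49816656],
       [ 0.35109668,  0.51833146, -0.77978434, -0.06017344],
       [-0.44461978, -0.64063057, -0.62602374,  1.62445358],
       [ 0.        ,  0.        ,  0.        ,  1.        ]])}
top {'vfov': 57.45649143003951, 'cx': 282.1511274196012, 'cy': 212.03753446013982, 'extrinsics': array([[-0.02956468, -0.99928088,  0.02374121, -0.06624647],
       [-0.99882088,  0.0286194 , -0.03921444,  0.5371268 ],
       [ 0.03850678, -0.02487257, -0.99894874,  1.05661151],
       [ 0.        ,  0.        ,  0.        ,  1.        ]])}
0.1 [0.2075145  0.64164343 0.23750603] [-0.48932393 -3.10287223  0.00312521] [ 0.17582039 -1.0578938  -0.04635771] -0.0187
```

View pics/scene0.png

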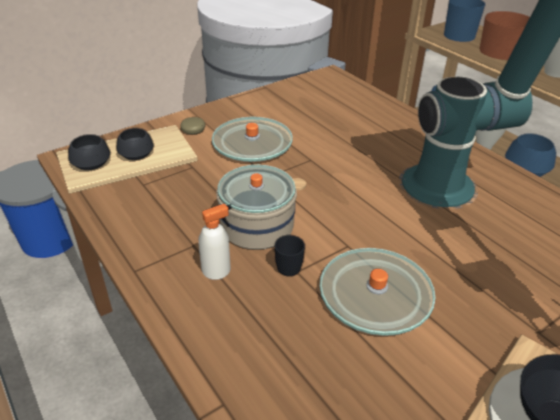

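View pics/top0.png

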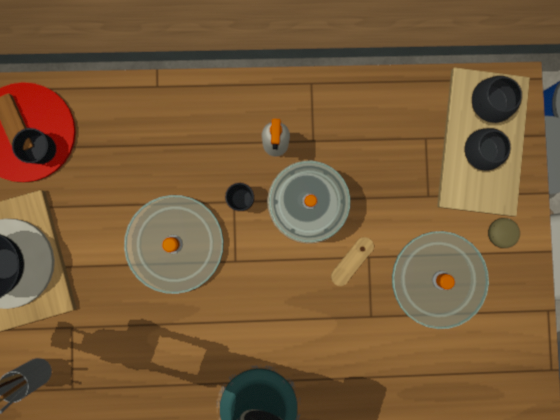

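The orange candidates in the top view are:
- **Crock lid knob:** (310,200), which is (257,181) in the scene view. It sits on the smallest lid and on the crock, so I choose this one.
- **Loose lid knobs:** (170,244) and (446,282).
- **Sprayer head:** (276,130).

Next I'll locate it and check with one close crop.

Run:
```python
from h import *
from scipy.optimize import least_squares
def cen(fn,u,v):
    im=cv2.imread(fn); h=cv2.cvtColor(im,cv2.COLOR_BGR2HSV)
    m=cv2.inRange(h,(3,170,150),(14,255,255))
    n,l,s,c=cv2.connectedComponentsWithStats(m)
    i=min([k for k in range(1,n) if s[k,4]>15],key=lambda k:np.hypot(*(c[k]-[u,v]))); print(fn,c[i],s[i]); return c[i]
ct,cs=env.calibration('top'),env.calibration('scene')
a=cen('pics/top0.png',310,200); b=cen('pics/scene0.png',257,181)
A=np.zeros((3,3));B=np.zeros(3)
for c,p in((ct,a),(cs,b)):
    o,d=ray(c,*p); d/=np.linalg.norm(d); P=np.eye(3)-np.outer(d,d); A+=P;B+=P@o
print('tri',np.linalg.solve(A,B),'top@.17',onz(ct,*a,.168),'scene@.157',onz(cs,*b,.16))
print('spray',onz(ct,276,130,.18),'cup',onz(ct,240,192,.08))
im=cv2.imread('pics/top0.png')[90:290,190:430]; im2=cv2.imread('pics/scene0.png')[150:290,180:320]
cv2.imwrite('pics/crop.png',np.hstack([cv2.resize(im,(480,400)),cv2.resize(im2,(400,400))])[:, :800])
```

```text
pics/top0.png [ 58.03690037 112.55719557] [ 42  94  31  37 271]
pics/scene0.png [255.96551724 179.93103448] [252 175   9  11  87]
tri [0.73532807 0.24677848 0.47110399] top@.17 [0.77991882 0.44599318 0.168     ] scene@.157 [ 0.55758544 -0.14246998  0.16      ]
spray [ 0.72302599 -0.06884691  0.18      ] cup [0.58771721 0.02816571 0.08      ]
```

View pics/crop.png

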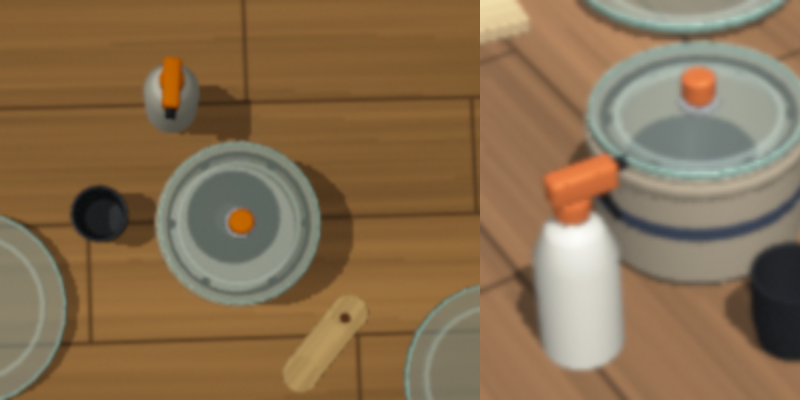

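The crop shows the right knob: shut lid on the crock at top (310,200), with the sprayer head up and to the left, pointing towards the crock.

Run:
```python
from h import *
im=cv2.imread('pics/top0.png'); h=cv2.cvtColor(im,cv2.COLOR_BGR2HSV)
m=cv2.inRange(h,(5,200,190),(25,255,255)); n,l,s,c=cv2.connectedComponentsWithStats(m[190:212,298:322])
print(s,c+[298,190])
ct,cs=env.calibration('top'),env.calibration('scene')
i=1+np.argmax(s[1:,4]); p=c[i]+[298,190]
print(onz(ct,*p,.167),onz(cs,256,180,.158))
for q in((276,118),(276,147)):print('spray',onz(ct,*q,.185))
# rim from top
```

```text
[[  0   0  24  22 476]
 [  8   6   9   9  52]] [[309.46848739 200.54621849]
 [309.78846154 200.07692308]]
[ 0.5556473  -0.14480293  0.167     ] [ 0.55619837 -0.14448032  0.158     ]
spray [ 0.75026495 -0.06959711  0.185     ]
spray [ 0.68147494 -0.06760524  0.185     ]
```

```bash
python3 -m inch '[[0.07,0.01,-0.02,0.02,0],[0.07,0.03,-0.06,0.04,0],[0.07,0.05,-0.10,0.05,0],[0.07,0.07,-0.145,0.05,0],[0.07,0.09,-0.19,0.05,0],[0.07,0.11,-0.235,0.05,0],[0.07,0.13,-0.28,0.05,0],[0.07,0.15,-0.325,0.05,0]]' 25
python3 -m inch '[[0.07,0.02,-0.045,0,0],[0.07,0.04,-0.09,0,0],[0.07,0.06,-0.135,0,0],[0.07,0.08,-0.18,0,0],[0.07,0.10,-0.225,0,0],[0.07,0.12,-0.27,0,0],[0.07,0.14,-0.315,0,0],[0.07,0.16,-0.35,0,0]]'
python3 -m inch '[[0.07,0.02,-0.045,0,0],[0.07,0.032,-0.085,0,0],[0.07,0.038,-0.105,0,0],[0.07,0.038,-0.111,0,0],[0.07,0.038,-0.111,0,0],[0.07,0.038,-0.111,0,0]]'
python3 - <<'E'
from h import *
c=env.calibration('wrist'); im=snap('wrist','w1'); o=env.get_obs(); print(o['time_s'],o['tool_pos'],o['eef_rot'],o['contact_force'],o['joint_positions'],o['opening'])
np.save('cw.npy',c,allow_pickle=True); print(proj(c,[.556,-.1445,.17]))
E
```

```text
time_s: 0.9
tool_pos: [0.3578, 0.3152, 0.2883]
eef_rot: [-0.488, -3.103, 0.001]
contact_force: [0.8, 0.7, 0.2]
opening: 0.0699
time_s: 1.7
tool_pos: [0.5178, -0.0354, 0.2884]
eef_rot: [-0.492, -3.103, 0.001]
contact_force: [-0.7, 1.1, 0.8]
opening: 0.0698
time_s: 2.3
tool_pos: [0.5552, -0.1427, 0.2885]
eef_rot: [-0.488, -3.103, -0.001]
contact_force: [-0.3, 0.3, 0.3]
opening: 0.0701
2.35 [ 0.55531285 -0.14246458  0.28865114] [-4.87583301e-01 -3.10317353e+00 -8.33873080e-04] [-0.04146132  0.23990458 -0.08513838] [-2.94862761e-01  4.46676110e-02  1.76324992e+00  4.91413847e-04
  1.33409240e+00 -1.55407466e+00] 0.07008190031545287
(np.float64(271.76335387229335), np.float64(205.63694082870228))
```

View pics/w1.png

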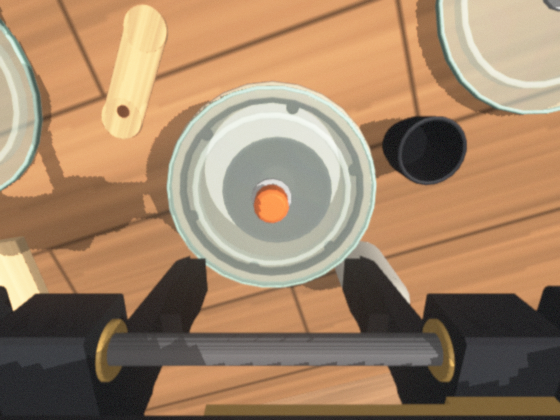

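The wrist view shows the knob at (272,204), against a predicted (272,206), so the position estimate is good to about 1 mm. I'll descend with the tips about 7 mm above the glass.

```bash
python3 -m inch '[[0.07,0.001,-0.002,-0.03,0],[0.07,0.001,-0.002,-0.06,0],[0.07,0.001,-0.002,-0.09,0],[0.07,0.001,-0.002,-0.11,0],[0.07,0.001,-0.002,-0.125,0],[0.07,0.001,-0.002,-0.135,0],[0.07,0.001,-0.002,-0.142,0],[0.07,0.001,-0.002,-0.142,0]]'
python3 -m inch '[[0.06,0,0,0,0],[0.05,0,0,0,0],[0.04,0,0,0,0],[0.035,0,0,0,0],[0.033,0,0,0,0],[0.031,0,0,0,0],[0.031,0,0,0,0]]' 15
```

```text
time_s: 3.15
tool_pos: [0.5566, -0.1454, 0.1463]
eef_rot: [-0.489, -3.103, -0.0]
contact_force: [0.1, 0.1, -0.7]
opening: 0.0698
time_s: 3.85
tool_pos: [0.5567, -0.1463, 0.1469]
eef_rot: [0.489, 3.103, -0.001]
contact_force: [-0.7, -2.1, 1.2]
opening: 0.0311
```

```bash
python3 -m inch '[[0.025,0,-0.001,0,0],[0.025,0,-0.001,0,0],[0.025,0,-0.001,0,0],[0.025,0,-0.001,0,0],[0.025,0,-0.001,0,0]]' 45
```

```text
time_s: 4.35
tool_pos: [0.5567, -0.1465, 0.1469]
eef_rot: [-0.489, -3.103, -0.0]
contact_force: [-1.7, 1.7, 4.3]
opening: 0.0302
```

```bash
python3 -m inch '[[0.025,0,0,0.002,0],[0.025,0,0,0.004,0],[0.025,0,0,0.006,0],[0.025,0,0,0.008,0],[0.025,0,0,0.009,0],[0.025,0,0,0.01,0],[0.025,0,0,0.01,0],[0.025,0,0,0.01,0]]'
```

```text
time_s: 5.15
tool_pos: [0.5566, -0.1466, 0.1566]
eef_rot: [-0.489, -3.103, -0.0]
contact_force: [0.7, 2.8, -4.2]
opening: 0.0299
```

```bash
python3 -m inch '[[0.025,0,0,0.001,0],[0.025,0,0,0.002,0],[0.025,0,0,0.003,0],[0.025,0,0,0.004,0],[0.025,0,0,0.004,0]]'
python3 -m inch '[[0.025,0,0,0.0005,0],[0.025,0,0,0.001,0],[0.025,0,0,0.0015,0],[0.025,0,0,0.002,0],[0.025,0,0,0.002,0]]'
```

```text
time_s: 5.65
tool_pos: [0.5562, -0.1467, 0.1595]
eef_rot: [-0.489, -3.102, -0.0]
contact_force: [3.6, 2.3, -12.1]
opening: 0.0297
time_s: 6.15
tool_pos: [0.5557, -0.1466, 0.1619]
eef_rot: [-0.489, -3.101, -0.0]
contact_force: [-0.0, 1.3, -15.9]
opening: 0.0297
```

```bash
python3 -m inch '[[0.025,0,0,0.0005,0],[0.025,0,0,0.001,0],[0.025,0,0,0.0015,0],[0.025,0,0,0.002,0],[0.025,0,0,0.0025,0],[0.025,0,0,0.003,0],[0.025,0,0,0.003,0]]'
python3 -m inch '[[0.025,0,0,0.0005,0],[0.025,0,0,0.001,0],[0.025,0,0,0.0015,0],[0.025,0,0,0.002,0],[0.025,0,0,0.002,0]]'
```

```text
time_s: 6.85
tool_pos: [0.5569, -0.1469, 0.1664]
eef_rot: [0.489, 3.103, -0.0]
contact_force: [0.1, 0.5, -11.7]
opening: 0.0298
time_s: 7.35
tool_pos: [0.5569, -0.1467, 0.1684]
eef_rot: [0.489, 3.103, 0.0]
contact_force: [-3.0, 1.4, -4.7]
opening: 0.0296
```

```bash
python3 -m inch '[[0.025,0,0,0.001,0],[0.025,0,0,0.0025,0],[0.025,0,0,0.004,0],[0.025,0,0,0.005,0],[0.025,0,0,0.005,0],[0.025,0,0,0.005,0]]'
python3 - <<'E'
from h import *
im=snap('scene','s2'); w=snap('wrist','w2'); print(env.get_obs()['contact_force'],env.get_obs()['moment'])
cv2.imwrite('pics/c2.png',np.hstack([cv2.resize(im[130:270,190:330],(400,400),interpolation=2),cv2.resize(w[0:420,70:490],(400,400))])[:,:,::-1])
E
```

```text
time_s: 7.95
tool_pos: [0.5569, -0.1469, 0.1729]
eef_rot: [0.489, 3.103, -0.0]
contact_force: [0.1, 0.3, -6.5]
opening: 0.0294
[ 0.93832861  0.32558685 -6.36113888] [-0.01282575  0.0083091  -0.02000721]
```

View pics/c2.png

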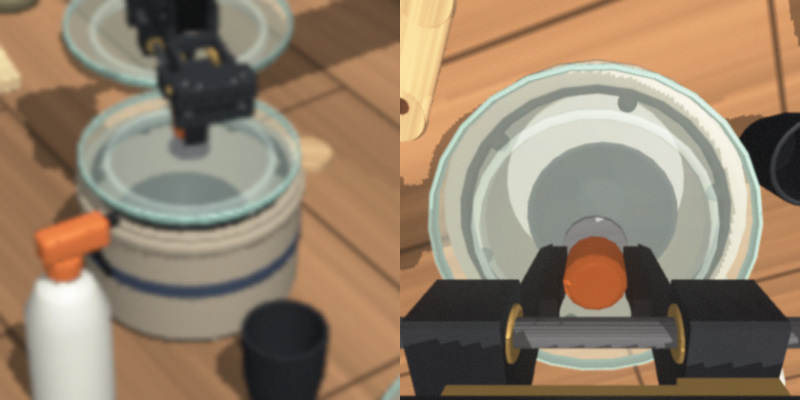

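The lid is free, level and held. The wrist force is now about its weight alone. Slow lift for the remaining 21 mm.

```bash
python3 -m inch '[[0.025,0,0,0.002,0],[0.025,0,0,0.005,0],[0.025,0,0,0.008,0],[0.025,0,0,0.011,0],[0.025,0,0,0.014,0],[0.025,0,0,0.017,0],[0.025,0,0,0.0195,0],[0.025,0,0,0.021,0]]'
python3 -m inch '[[0.025,0,0,0,0],[0.025,0,0,0,0],[0.025,0,0,0,0]]'
python3 - <<'E'
from h import *
im=snap('scene','s3'); o=env.get_obs(); print(o['contact_force'],o['moment'],o['opening'],o['tool_pos'])
c=env.calibration('scene'); x,y=.5563,-.1455
big=cv2.resize(im[120:260,185:325],(600,600),interpolation=2)
def draw(z,r,col):
    for t in np.linspace(0,2*np.pi,60):
        u,v=proj(c,[x+r*np.cos(t),y+r*np.sin(t),z]); cv2.circle(big,(int((u-185+.5)*600/140),int((v-120+.5)*600/140)),1,col,-1)
draw(.165,.1,(255,0,0)); draw(.173,.1,(255,255,0)); draw(.130,.102,(0,0,255))
cv2.imwrite('pics/c3.png',big[:,:,::-1])
E
```

```text
time_s: 8.85
tool_pos: [0.5569, -0.1468, 0.1941]
eef_rot: [0.489, 3.103, -0.0]
contact_force: [-0.3, -0.6, -6.0]
opening: 0.03
time_s: 9.15
tool_pos: [0.5566, -0.1467, 0.1935]
eef_rot: [-0.489, -3.103, -0.0]
contact_force: [0.2, 0.0, -7.2]
opening: 0.0296
[ 0.16968607 -0.39985113 -6.16771637] [0.00361643 0.03639405 0.03840239] 0.02970587120089113 [ 0.55654687 -0.1467155   0.19344161]
```

View pics/c3.png

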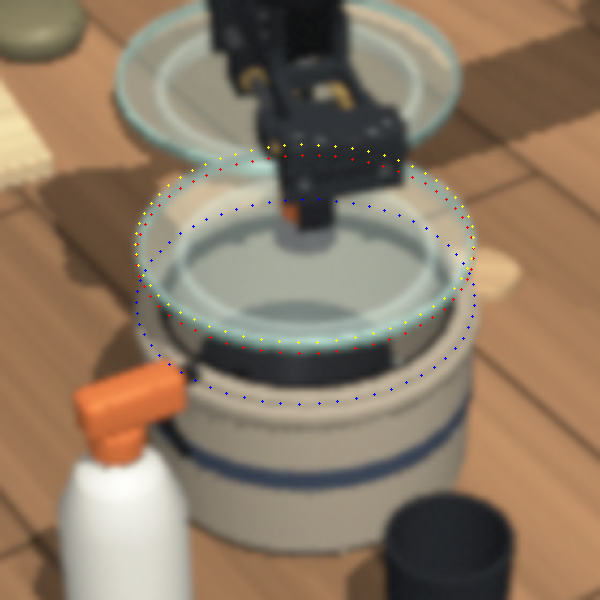

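Run:
```python
from h import *
a=cv2.imread('pics/scene0.png').astype(int); b=cv2.imread('pics/s3.png').astype(int); d=abs(a-b).max(2)
print('sprayer',d[208:275,198:222].mean(),'cup',d[242:272,277:303].mean(),'blank',d[300:400,220:300].mean())
o=env.get_obs(); print(o['time_s'],o['tool_pos'],o['contact_force'],o['opening']); env.close_job()
```

```text
sprayer 5.316542288557214 cup 1.823076923076923 blank 4.6755
9.2 [ 0.55654687 -0.1467155   0.19344161] [ 0.16968607 -0.39985113 -6.16771637] 0.02970587120089113
the job is handed in; nothing more can be done
```

I lifted the crock's lid by its orange vent knob and handed the job in after 9.2 s, with the arm still holding it about 35 mm above the rim.

- **Pull:** The knob came out to its stop at about 4 N. I then pulled in 0.5 mm steps. The highest force I read was about 16 N, and it dropped to about 6 N, the lid's own weight, when the seal let go at roughly 7–9 mm of lift.
- **Height and level:** From the arm's motion, the lid's underside is 34.6 mm above the rim. The scene picture fits a level disc at 35 mm to within a few millimetres. The moment at the wrist was near zero, and the grip was steady at 29.7 mm opening with 45 N.
- **Other objects:** Before and after pictures show the sprayer and cup unchanged. I did not compare the rib or the bowl that way. They looked undisturbed in the pictures, and the arm did not reach near them.

No check failed. When the gripper closed there was a side force of about 2 N because it was 1–2 mm off centre, so I shifted it 1 mm before pulling.

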